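Knock the drying stand's catch down and hang the rinse cup on it

TASK

Pick up the mallet by its handle and knock the red sprung pin of the drying stand all the way down with a brisk blow of the mallet's head (a slow push will not do), so that it snaps down and the white drying peg pops up; then stand the mallet back on its head on the blue mat. Then turn the orange rinse cup upside down (it will have to be laid on its side and taken again) and lower it over the raised peg until its rim sits flat on the stand. Do not drop the cup or the mallet, and leave everything else on the cart where it is.

Things in the scene. Friction and masses are not known exactly. Their poses are not given: they have to be found in the camera images.
- stand: grey drying stand, fixed to the cart: a block 100 (its x) x 220 (its y) x 50 mm high; origin at the centre of its underside, top face at z = 50 mm. The red pin stands at its y = +60 mm, the white peg at y = -60 mm (blue disc of 92 mm diameter around it, flush). The cart top between the stand and the robot is free.
- pin (a joint): how far the red pin is pressed, m: 0 = up, 0.024 = hard stop. Return spring of 1 N (up) to 3.4 N (down), and a sprung ball catch that adds about 11 N from 8 mm down, fading to nothing at 16 mm; past that the pin snaps on and stays down, at about 0.023. A blow counts when the mallet, still moving at over 0.06 m/s, drives the pin down past 6 mm.
- pin_top (a point): centre of the top face of the red pin's head (34 mm diameter, 9 mm thick, on a 16 mm stem): 86 mm above the cart when up, 63 mm when it has snapped down. Moves with the pin.
- peg (a joint): how far the white peg has risen, m: 0 = stowed, 0.038 = up. Linked to the pin: it rises 1.67 mm for each mm that the pin goes down. Pushing the raised peg down with more than about 5 N would collapse it again.
- peg_tip (a point): centre of the tip of the white drying peg (24 mm diameter, rounded tip): 65 mm above the cart when stowed, 103 mm when up. Moves with the peg.
- mat: blue mat, fixed, 220 (its x) x 130 (its y) x 4 mm; origin at the centre of its underside. The mallet starts on it, and goes back with its head's centre (its origin) over the mat. Mat and cup may start on either side of the robot's centre line.
- mallet: mallet, 0.26 to 0.49 kg, standing on its head: black rubber head, an upright cylinder of 56 mm diameter and 84 mm height, flat at both ends; wooden handle level along the mallet's -x, 24 mm wide (y), 28 mm high (z), centred 42 mm above the lower face, reaching from the head to x = -140 mm. Origin at the centre of the head's lower face, z up.
- mallet_grip (a point): the place to grip the handle: on its centre line, at x = -55 mm, 42 mm above the lower face; it is near the mallet's balance point (x = about -13 mm)
- cup: orange square rinse cup of hard plastic, 0.08 to 0.17 kg, 58 x 58 mm outside, 115 mm high, walls and floor 5 mm thick, straight sides. It starts standing, mouth up. Origin at the centre of its closed underside, z towards the open mouth, x and y normal to its flat sides.
- cup_mouth (a point): centre of the cup's open mouth, at z = 115 mm of the cup; 50 mm above the cart when the upturned cup sits on the stand
- tub: bystander: white plastic storage tub with a round press-button in its lid, 140 x 230 x 103 mm; origin at the centre of its underside
- mask: bystander: teal diving mask, about 110 x 190 x 70 mm, lying glass up; origin at the centre of its underside
- carabiner: bystander: aluminium carabiner, 105 x 55 x 10 mm, lying flat; origin near its middle on the underside
- mouthpiece: bystander: smoky grey silicone mouthpiece, 80 x 62 x 27 mm; origin at the centre of its underside
- spray: bystander: amber glass spray bottle, 64 mm diameter, 172 mm high, standing; origin at the centre of its underside
- torch: bystander: yellow diving torch, 145 x 48 x 48 mm, lying; origin at the centre of its underside
- brush: bystander: green scrubbing brush, 185 x 45 x 39 mm, lying bristles down; origin at its middle on the underside

How it is judged (in metres and radians):
On the way, in this order (a step that is already met when the one before it is completed fails the run):
1. the mallet strikes the pin briskly down (pin going down, 6 to 20 mm, with the mallet moving at over 0.06 m/s, or 0.5 to 20 mm at over 0.2 m/s, mallet's head at the pin, fingers clear of the stand) (value of joint pin below 0.0205 m and velocity of joint pin above 0.03 m/s and ((value of joint pin above 0.006 m and linear speed of mallet above 0.06 m/s) or (value of joint pin above 0.0005 m and linear speed of mallet above 0.2 m/s)) and distance between mallet and pin_top below 0.095 m and contact force between the fingers and stand below 0.1 N).
2. the pin stays down by itself with the peg up, the mallet lifted off (value of joint pin above 0.021 m and value of joint peg above 0.034 m and contact force between mallet and stand below 0.1 N), for 0.1 s.
3. the mallet stands on its head on the blue mat, let go (z of mallet in the frame of mat below 0.012 m and angle between mallet's own z axis and vertical below 0.12 rad and x of mallet in the frame of mat between -0.105 and 0.105 m and y of mallet in the frame of mat between -0.06 and 0.06 m and contact force between the fingers and mallet below 0.1 N), for 0.2 s.
At the end, for the whole second after the job is handed in: Pin down 21 mm or more, peg up 34 mm or more; cup upside down (within 0.08 rad), rim on the stand's top (within 5 mm), centre within 22 mm of the peg's; mallet upright on its head (within 0.12 rad), its origin over the blue mat; both released and at rest (all of step 3 and linear speed of each of mallet, cup below 0.03 m/s and value of joint pin above 0.021 m and value of joint peg above 0.034 m and angle between cup's own z axis and vertical above 3.06 rad and z of cup_mouth in the frame of stand between 0.045 and 0.054 m and horizontal distance between cup_mouth and peg_tip below 0.022 m and contact force between the fingers and cup below 0.1 N); the robot touches nothing.
It fails at once if a bystander (tub, mask, carabiner, mouthpiece, spray bottle, torch, brush) is moved by more than 30 mm (distance of any of tub, mask, carabiner, mouthpiece, spray, torch, brush from where it was at the start of the episode above 0.03 m).
It fails at once if the cup or the mallet is dropped or knocked over (moves faster than 0.6 m/s while the fingers do not touch it) ((linear speed of cup above 0.6 m/s and contact force between the fingers and cup below 0.05 N) or (linear speed of mallet above 0.6 m/s and contact force between the fingers and mallet below 0.05 N)).
It also fails if it takes over 72 s, if anything falls off the work surface, if the arm or the gripper's body presses on something with over 40 N, if the wrist force passes 120 N, or if a joint passes its speed limit or range.

ROBOT

A 7-joint arm with a two-finger parallel gripper is mounted at the origin on the work surface. World frame = base frame: x ahead of the robot, y to its left, z up, the work surface at z = 0. Lengths are in mm, angles in degrees, forces in N, time in s.
With the tool pointing down it reaches from about 350 to 900 mm from the base axis. Payload 19.9 kg.
Tool frame: the origin (TCP) lies midway between the tips of the shut fingers; the grasp point (between the pads) lies 19 mm behind it; z points along the fingers, y is the line along which they close (so a half turn about z gives the same grasp; the last joint's range is limited). The gripper opens to 85 mm and grips with 20 to 120 N. Pads are 22 mm wide; open, the fingers measure 114 mm over their backs; the gripper's body (76 mm by 85 mm) begins 54 mm behind the grasp point. The pads swing forward as they close: fully open they stand 13 mm farther back than shut.
Start: joints at [72.909, 23.915, -0.59, 92.452, 0.269, 63.638, -3.037], TCP at [158.736, -604.484, 201.96] pointing down, gripper open.
Joint ranges: [-161.28, 161.28], [-22.2, 115.67], [-73.04, 71.86], [3.21, 147.25], [-68.34, 248.33], [10.77, 114.83], [-161.83, 161.83]. Speed limits (degrees/s): [108.29, 108.29, 136.94, 136.94, 172.46, 172.46, 172.46].

INTERFACE

Orientations are given as a 3x3 rotation matrix whose columns are the frame's x, y, z axes.
In Python, from cell import arm, jaws, kin, sensors, eyes, job_done gives the robot as it stands. The module is installed in compiled form; this text tells all that it offers. Calls block until the motion is done:
- arm.movep(position, orientation): joint-space move of the TCP to a pose.
- arm.servo_line(position, v=150, rot=None, f_stop=None): straight line of the TCP; rot=None keeps the orientation; v is the mean speed in mm/s. With f_stop (N) it stops when the force on the tool has changed by that much, and returns True; else False.
- arm.move_joints(angles): joint-space move.
- jaws.release() and jaws.close(f_grip=None): open the fingers fully, or close them until they stop; f_grip is the grip in N (None keeps the last).
- arm.wait(seconds).
- kin.ik(position, orientation): joint angles nearest the present ones, or None.
- sensors.get_state(): the state.
- eyes.grab_frame(name): name is "side" or "top" or "wrist"; returns the picture (480x640x3 uint8, blue, green, red); there is no depth.
- eyes.camera_model(name): a dict with "intrinsics" (3x3 intrinsics, pixels), "dist_coeffs" ([k1, k2, p1, p2, k3] as OpenCV has them; the pictures are not rectified), "eye" and "rotation" of the camera in the world. Camera axes: x right, y up, looking along -z (the intrinsics and any distortion apply to the point x, -y, -z); pixel columns grow to the right and rows downward; lengths in mm; the calibration is good to about 2 mm. A picture is of the moment at which its call begins: read the wrist's pose just before it. camera_model takes no time and is no camera call; for the wrist camera it gives the pose at the moment of the call.
A pose or a line that the arm cannot do raises arm.Unreachable and nothing moves.
- job_done(): hands the job in; it is judged then, once.
The state is a dict: "clock": time; "qpos": joint angles; "dq": joint speeds; "joint_efforts": joint torques, N m; "ee_pos": TCP position; "orientation": TCP orientation; "ft_force": force on the tool from outside, world axes, zero at the start; "ft_torque": the same for the moment, N m; "grip_width": finger opening in mm; "grasp_force": force on a finger pad.
Only numpy, scipy, OpenCV 4.12 (cv2) and the standard library are available. Lean on these libraries where they do the work, as an engineer would, in place of code of your own. Each camera call takes 0.05 s, during which the arm holds its last target. There are 200 camera calls.

## Working session

There is one attempt and no reset: what is moved stays moved. The work goes in short steps, each a Python script; the robot and the scene stay as the last script left them, time stands still between calls to the robot, and variables do not carry over. Pictures are saved under pics/ and viewed, at most 13 in all, crops included, and the job is handed in when it is done.

```bash
mkdir -p pics
cat > h.py <<'E'
import numpy as np, cv2
from cell import arm, jaws, kin, sensors, eyes, job_done
def ray(cm,uv):
    K=np.array(cm["intrinsics"],float);d=np.array(cm["dist_coeffs"],float)
    p=cv2.undistortPoints(np.array(uv,float).reshape(-1,1,2),K,d).reshape(-1,2)
    r=np.c_[p[:,0],-p[:,1],-np.ones(len(p))]@np.array(cm["rotation"]).T
    return np.array(cm["eye"],float),r
def plane(cm,uv,z):
    e,r=ray(cm,uv); return e+r*((z-e[2])/r[:,2])[:,None]
def proj(cm,P):
    K=np.array(cm["intrinsics"],float);d=np.array(cm["dist_coeffs"],float)
    q=(np.atleast_2d(P)-np.array(cm["eye"]))@np.array(cm["rotation"]);q=q*[1,-1,-1]
    return cv2.projectPoints(q.reshape(-1,1,3),np.zeros(3),np.zeros(3),K,d)[0].reshape(-1,2)
def Rdown(a):  # tool y axis (closing) at angle a deg in world xy, z down
    a=np.radians(a);y=np.array([np.cos(a),np.sin(a),0]);z=np.array([0,0,-1.]);return np.c_[np.cross(y,z),y,z]
E
python3 - <<'E'
from h import *
np.set_printoptions(precision=1,suppress=True)
for n in("top","side"):
    im=eyes.grab_frame(n);cv2.imwrite(f"pics/{n}0.png",im);cm=eyes.camera_model(n);print(n,cm)
s=sensors.get_state();print(s["orientation"],s["ft_force"],s["clock"],s["grip_width"])
E
```

```text
top {'intrinsics': array([[438. ,   0. , 330.3],
       [  0. , 438. , 239.8],
       [  0. ,   0. ,   1. ]]), 'dist_coeffs': array([-0.1,  0. ,  0. ,  0. ,  0. ]), 'eye': array([ 492.4,  -14. , 1469.3]), 'rotation': array([[ 0. ,  1. , -0.1],
       [-1. ,  0. , -0. ],
       [-0. ,  0.1,  1. ]])}
side {'intrinsics': array([[450.2,   0. , 313.9],
       [  0. , 450.2, 230.1],
       [  0. ,   0. ,   1. ]]), 'dist_coeffs': array([-0.,  0.,  0.,  0.,  0.]), 'eye': array([106.6, 650.2, 896.2]), 'rotation': array([[-0.8,  0.4, -0.4],
       [-0.6, -0.5,  0.6],
       [ 0. ,  0.7,  0.7]])}
[[ 1.   0.3 -0. ]
 [ 0.3 -1.   0. ]
 [-0.  -0.  -1. ]] [-0.1 -0.3  1.2] 0.1 85.20387337242579
```

View pics/top0.png

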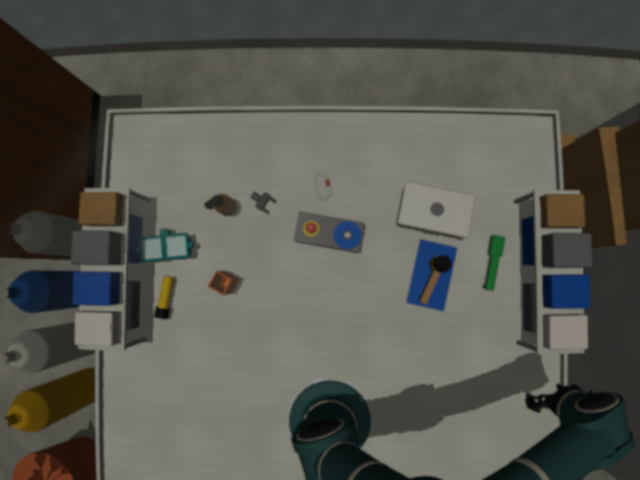

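View pics/side0.png

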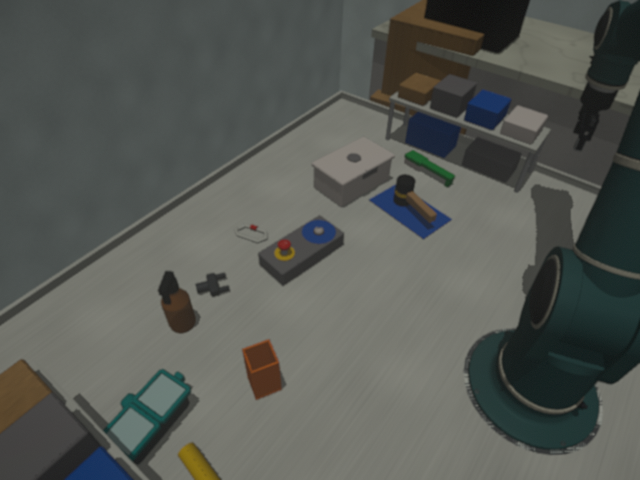

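The top view shows the stand at about (330,232), with the red pin at (311,229) and the peg at (348,236). The mallet head is at (440,264), its handle end at (427,303), the mat at (432,275) and the cup at (223,283). The side view agrees with this layout. Next I measure with masks.

```bash
cat >> h.py <<'E'
def blobs(im,lo,hi,roi=None,amin=15):
    hsv=cv2.cvtColor(im,cv2.COLOR_BGR2HSV);m=cv2.inRange(hsv,np.array(lo),np.array(hi))
    if roi is not None:
        k=np.zeros_like(m);x0,y0,x1,y1=[int(v) for v in roi];k[y0:y1,x0:x1]=255;m&=k
    cs,_=cv2.findContours(m,cv2.RETR_EXTERNAL,cv2.CHAIN_APPROX_NONE)
    return sorted([c for c in cs if cv2.contourArea(c)>=amin],key=cv2.contourArea,reverse=True)
def cen(c):
    M=cv2.moments(c);return np.array([M["m10"]/M["m00"],M["m01"]/M["m00"]])
def rectW(cm,c,z):
    P=plane(cm,c.reshape(-1,2),z)[:,:2].astype(np.float32);return cv2.minAreaRect(P)
E
python3 - <<'E'
from h import *
np.set_printoptions(precision=1,suppress=True)
im=eyes.grab_frame("top");cm=eyes.camera_model("top")
for n,lo,hi,roi,z in [("red pin",(0,150,100),(6,255,255),(295,210,330,250),86),("yellow ring",(18,100,80),(35,255,255),(295,210,330,250),50),
  ("disc",(100,100,60),(125,255,255),(325,215,370,255),50),("mat",(100,100,60),(125,255,255),(395,230,470,320),4),
  ("handle",(5,60,60),(25,220,255),(400,255,460,320),56),("head",(0,0,0),(180,255,40),(415,245,465,290),84),("cup",(0,110,50),(20,255,255),(200,260,250,305),115)]:
    for c in blobs(im,lo,hi,roi)[:2]:
        print(n,cv2.contourArea(c),cen(c),plane(cm,[cen(c)],z)[0],rectW(cm,c,z))
print(im[232,300],im[215,330])
E
```

```text
yellow ring 182.0 [310.8 228.3] [636.4  62.8  50. ] ((635.7266845703125, 63.608192443847656), (49.15842056274414, 48.92780685424805), 0.4907647371292114)
disc 578.0 [347.2 234.7] [616.1 -56.   50. ] ((616.8406982421875, -56.99523162841797), (88.14521789550781, 87.83737182617188), 0.3249931037425995)
mat 2306.0 [431.4 274.8] [ 487. -340.    4.] ((487.6356506347656, -340.4640197753906), (126.23916625976562, 216.00723266601562), 77.0174331665039)
handle 211.5 [429.5 286.4] [ 449.7 -322.2   56. ] ((449.65655517578125, -322.1636657714844), (23.32175064086914, 111.43740844726562), 64.6885986328125)
head 224.5 [440.5 263.3] [ 523.8 -351.6   84. ] ((523.1550903320312, -350.17633056640625), (47.600948333740234, 64.31156158447266), 0.1410670131444931)
cup 344.0 [220.9 282.6] [458.8 337.4 115. ] ((457.8126220703125, 334.51702880859375), (68.90828704833984, 60.45443344116211), 61.592952728271484)
[82 86 87] [109 117 117]
```

Run:
```python
from h import *
np.set_printoptions(precision=1,suppress=True)
for a in(-115.3,64.7):
    for p in([475,-335,230],[475,-335,27]): print(a,kin.ik(p,Rdown(a)))
for a in(-90-9.3,90-9.3): print("strike",a,kin.ik([582,72,100],Rdown(a)))
arm.movep([455,-330,260],Rdown(-115.3))
cm=eyes.camera_model("wrist");im=eyes.grab_frame("wrist");cv2.imwrite("pics/w1.png",im)
print(cm["eye"],cm["rotation"],cm["intrinsics"],sensors.get_state()["clock"])
for n,lo,hi,z in [("mat",(100,100,40),(125,255,255),4),("handle",(5,60,60),(25,220,255),60),("head",(0,0,0),(180,255,45),88)]:
    for c in blobs(im,lo,hi,None,300)[:3]: print(n,cv2.contourArea(c),cen(c),plane(cm,[cen(c)],z)[0],rectW(cm,c,z))
```

```text
-115.3 [ 36.4  18.1  -5.3  97.    1.8  65.  -84.7]
-115.3 [ 33.8  32.2  -2.1 105.9   1.7  41.9 -84.5]
64.7 [ 58.8  21.1 -34.   96.2  12.7  66.6  86.3]
64.7 [ 55.3  35.6 -30.2 105.2  24.2  45.7  77.3]
strike -99.3 [  18.    31.3  -36.9  102.2   22.7   54.1 -127.8]
strike 80.7 [ 25.7  35.1 -48.1 102.   30.7  57.   46.1]
[ 521.8 -361.8  433. ] [[-0.4  0.9  0.3]
 [-0.9 -0.4 -0.1]
 [ 0.  -0.3  1. ]] [[387.9   0.  321.8]
 [  0.  387.9 244.4]
 [  0.    0.    1. ]] 1.7083
mat 17860.0 [314.1 153.1] [ 500.2 -342.6    4. ] ((487.611572265625, -338.7019958496094), (128.68203735351562, 218.70289611816406), 77.20183563232422)
mat 2813.0 [ 20.5 180.4] [614.4 -34.4   4. ] ((611.4741821289062, -35.00249481201172), (50.46114730834961, 102.58776092529297), 51.23827362060547)
handle 2354.0 [316.1 212.8] [ 450.6 -322.1   60. ] ((448.44775390625, -320.7718505859375), (22.00880241394043, 110.4830551147461), 64.91402435302734)
head 50353.5 [320.  428.3] [ 237.5 -225.3   88. ] ((265.923828125, -238.07135009765625), (748.407470703125, 216.57925415039062), 64.67887115478516)
head 3164.5 [315.3 126.7] [ 523.8 -356.7   88. ] ((523.3075561523438, -356.47393798828125), (53.43425750732422, 53.17388916015625), 46.53585433959961)
head 2757.5 [627.5 102.5] [ 429.5 -605.3   88. ] ((410.8391418457031, -596.9989624023438), (28.228498458862305, 128.73080444335938), 77.68519592285156)
```

View pics/w1.png

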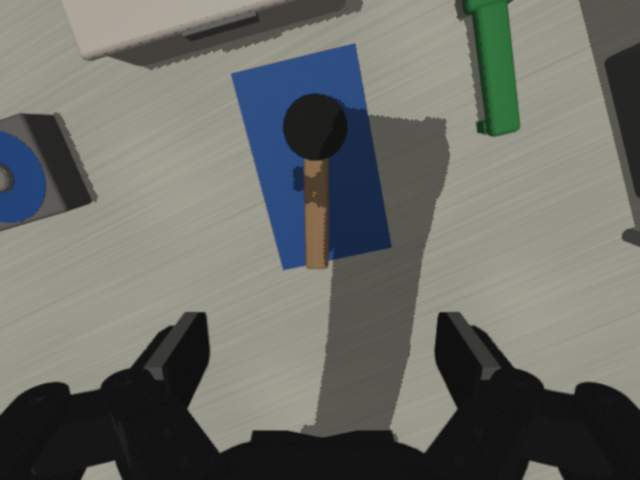

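The wrist view shows the mallet head at (315,127), its handle below it, and the mat around both. It agrees with the top view to within 2 mm once the handle geometry is used. One close look at the stand, then I take the mallet.

Run:
```python
from h import *
np.set_printoptions(precision=1,suppress=True)
arm.movep([540,-10,300],Rdown(-99.3))
cm=eyes.camera_model("wrist");im=eyes.grab_frame("wrist");cv2.imwrite("pics/w2.png",im)
for n,lo,hi,z in [("disc",(100,100,40),(125,255,255),50),("ring",(18,100,60),(35,255,255),50),("pin",(0,120,60),(8,255,255),86),("pin2",(172,120,60),(180,255,255),86)]:
    for c in blobs(im,lo,hi,None,100)[:2]: print(n,cv2.contourArea(c),cen(c),rectW(cm,c,z))
jaws.release()
R=Rdown(-115.1)
arm.movep([474.2,-333.2,120],R)
arm.servo_line([474.2,-333.2,27],v=120)
jaws.close(f_grip=110)
s=sensors.get_state();print(s["grip_width"],s["grasp_force"],s["clock"],s["ft_force"])
f0=np.array(s["ft_force"])
arm.servo_line([474.2,-333.2,160],v=120)
arm.wait(.3);s=sensors.get_state();print(s["grip_width"],s["ft_force"]-f0,s["ft_torque"],s["clock"])
cv2.imwrite("pics/w3.png",eyes.grab_frame("wrist"));
cm=eyes.camera_model("side");p=proj(cm,[474,-333,200])[0].astype(int);print(p)
im=eyes.grab_frame("side");c=im[max(0,p[1]-80):p[1]+100,max(0,p[0]-110):p[0]+110]
cv2.imwrite("pics/s3.png",cv2.resize(c,None,fx=3,fy=3))
```

```text
disc 10043.5 [574.3 173.3] ((502.87335205078125, -295.9075927734375), (93.10991668701172, 196.9551544189453), 77.21012115478516)
disc 6292.5 [349.8 117. ] ((616.3782958984375, -53.20504379272461), (91.44709777832031, 91.26433563232422), 63.638484954833984)
ring 957.5 [241.3 117.7] ((637.2302856445312, 65.44956970214844), (52.46696090698242, 51.58664321899414), 80.38948822021484)
ring 364.0 [616.5 157. ] ((530.759033203125, -335.5055847167969), (24.426416397094727, 51.37196350097656), 70.795654296875)
pin 904.5 [226.6 116.9] ((636.640380859375, 64.96481323242188), (32.491294860839844, 30.854488372802734), 80.38398742675781)
18.672256884793452 107.7652857452631 6.2083 [-4.5  2.5 10.5]
18.363950719019122 [  3.6  -2.7 -12.8] [0.1 0.1 0. ] 7.7667
[423 157]
```

View pics/s3.png

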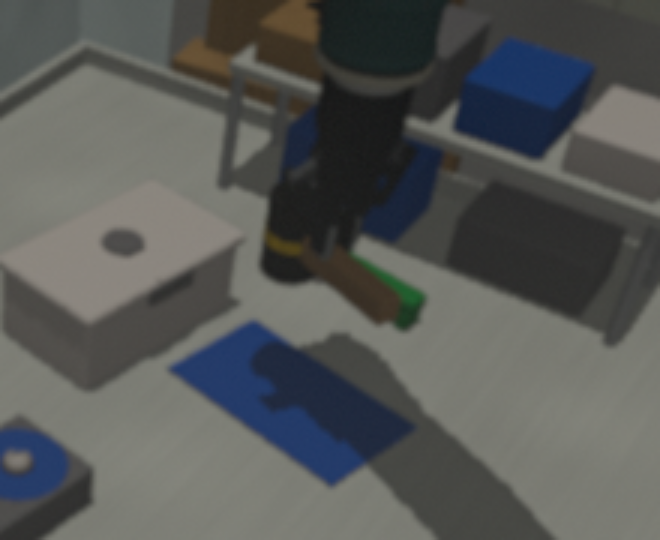

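The side crop shows the mallet held level and hanging upright above the mat, with the head at about (285,240). Pin and disc measure 120 mm apart, as they should. Now I strike.

```bash
cat >> h.py <<'E'
PIN=np.array([636.5,64.7]);PEG=np.array([616.4,-53.8]);SY=-9.7
E
python3 - <<'E'
from h import *
np.set_printoptions(precision=1,suppress=True)
g=[582.3,74.0];R=Rdown(-99.7)
arm.servo_line([474.2,-333.2,200],v=200)
arm.movep([*g,190],R)
cv2.imwrite("pics/pre.png",eyes.grab_frame("top"))
arm.servo_line([*g,137],v=120)
s=sensors.get_state();print(s["clock"],s["ee_pos"])
r=arm.servo_line([*g,88],v=190)
s=sensors.get_state();print(r,s["ee_pos"],s["ft_force"])
arm.servo_line([*g,190],v=200)
s=sensors.get_state();print(s["ee_pos"],s["ft_force"],s["ft_torque"],s["grip_width"],s["clock"])
cm=eyes.camera_model("side");p=proj(cm,[630,30,110])[0].astype(int);im=eyes.grab_frame("side")
c=im[max(0,p[1]-100):p[1]+80,max(0,p[0]-110):p[0]+110];cv2.imwrite("pics/s4.png",cv2.resize(c,None,fx=3,fy=3))
E
```

```text
10.4167 [582.6  73.9 137.5]
False [582.6  74.   88.7] [-0.2 -0.  -2. ]
[581.9  73.8 189.6] [ 0.4 -0.1 -2.2] [-0.   0.2 -0. ] 18.354404002822935 11.4833
```

View pics/s4.png

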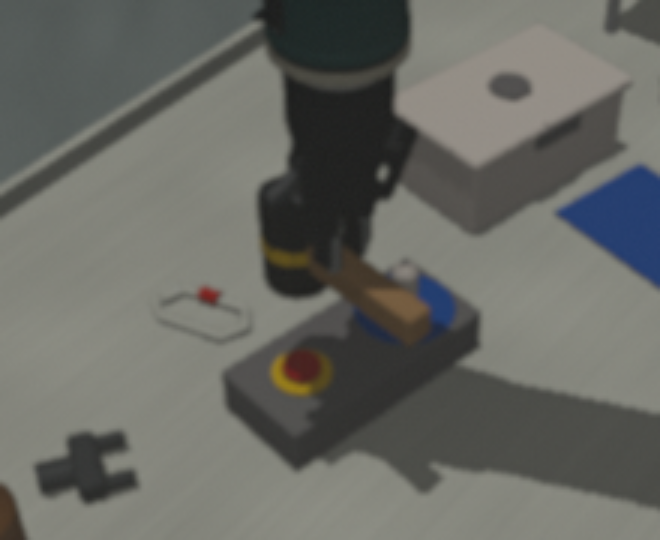

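The pin is now low in its yellow ring at (303,365), the peg stands up at (405,270), and the mallet is still level. I return the mallet to the mat, then look at the cup from above.

Run:
```python
from h import *
np.set_printoptions(precision=1,suppress=True)
R=Rdown(-115.1);g=[474.2,-333.2]
arm.movep([*g,150],R)
arm.servo_line([*g,40],v=150)
r=arm.servo_line([*g,25],v=25,f_stop=5)
s=sensors.get_state();print(r,s["ee_pos"],s["ft_force"])
jaws.release();arm.wait(.2)
s=sensors.get_state();print(s["grip_width"],s["grasp_force"],s["clock"])
arm.servo_line([*g,150],v=150)
cm=eyes.camera_model("wrist");im=eyes.grab_frame("wrist")
for n,lo,hi,z in [("mat",(100,100,40),(125,255,255),4),("handle",(5,60,60),(25,220,255),60)]:
    for c in blobs(im,lo,hi,None,300)[:1]: print(n,rectW(cm,c,z))
arm.movep([420,310,320],Rdown(-90+20))
s=sensors.get_state();print(s["clock"],s["qpos"])
cm=eyes.camera_model("wrist");im=eyes.grab_frame("wrist");cv2.imwrite("pics/w5.png",im);print(cm["eye"])
for c in blobs(im,(0,110,40),(20,255,255),None,300)[:2]: print(cen(c),cv2.boundingRect(c),rectW(cm,c,115))
for n in("top","side"): cv2.imwrite(f"pics/{n}5.png",eyes.grab_frame(n))
```

```text
True [ 473.4 -332.9   27.3] [-2.8  2.1  8.2]
85.29947820443108 0.0 15.3417
mat ((487.55224609375, -338.67242431640625), (129.06692504882812, 219.1155242919922), 77.20751953125)
handle ((446.47747802734375, -319.4527282714844), (22.50281524658203, 106.46886444091797), 64.695068359375)
18.7333 [   5.    13.2  -52.3   96.7   10.7   75.5 -119.4]
[490.7 335.4 492.9]
[300.6 153.7] (259, 112, 84, 84) ((459.46551513671875, 345.26239013671875), (57.736480712890625, 58.158912658691406), 61.59514236450195)
[611.8  82.3] (594, 65, 37, 35) ((618.8644409179688, 99.12059020996094), (29.11317253112793, 33.49082565307617), 20.564748764038086)
```

View pics/w5.png

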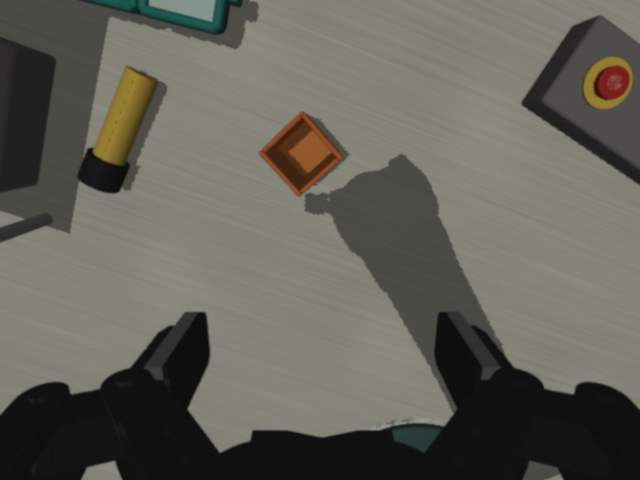

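View pics/side5.png

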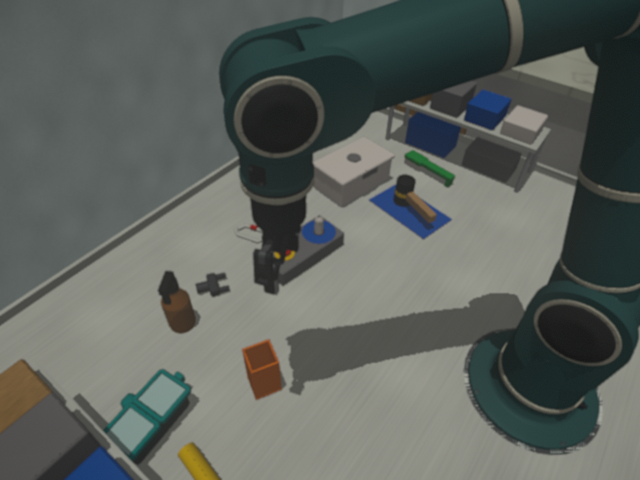

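The wrist view shows the cup's rim as a clean square at (301,154). Its outer rim measures 58 x 58 mm at z = 115, which checks out. The side view shows the mallet standing on the mat at (405,190) and the peg up at (319,225). Next I search IK for a two-stage flip, using 45° tilts and a 90° turn each.

```bash
cat >> h.py <<'E'
UP=np.array([0,0,1.])
def hd(a): a=np.radians(a);return np.array([np.cos(a),np.sin(a),0])
def pose(G,tilt,az,sg):  # back direction tilted from vertical by `tilt` toward azimuth az; closing axis horizontal
    t=np.radians(tilt);b=np.cos(t)*UP+np.sin(t)*hd(az);y=sg*np.cross(UP,hd(az));z=-b
    return np.asarray(G,float)+19*z,np.c_[np.cross(y,z),y,z]
E
cat > srch.py <<'E'
from h import *
import itertools
np.set_printoptions(precision=0,suppress=True)
lo=np.array([-161.28,-22.2,-73.04,3.21,-68.34,10.77,-161.83]);hi=np.array([161.28,115.67,71.86,147.25,248.33,114.83,161.83])
def ik(G,t,az,sg):
    try:q=kin.ik(*pose(G,t,az,sg))
    except Exception:return None
    if q is None:return None
    q=np.array(q);return q if min((q-lo).min(),(hi-q).min())>4 else None
def pair(G,t,az,sg,lift):   # pose and one lifted clear
    q=ik(G,t,az,sg);q2=ik(np.array(G)+lift,t,az,sg) if q is not None else None
    return None if q2 is None else (q,q2)
C=np.array([459.5,345.,0]);L=np.array([430,190.,29]);d=32
def sg_(t,s,sg):
    return t
A=[];B=[];D=[];E=[]
for al in(40,45,50):
  for sg in(1,-1):
    for s0 in(61.6,151.6,-28.4,-118.4):
        p=pair(C+[0,0,115-d],al,s0,sg,[0,0,120])
        if p:A.append((al,sg,s0,p))
    for s1 in range(-180,180,30):
        # lying: tool tilt 90-al toward -s1; cup mouth dir -s1, mouth end at L-57.5*s1
        # y must stay the same in the cup frame: cross(UP,hd(az)) flips when az flips -> sg flips
        p=pair(L-(57.5-d)*hd(s1),90-al,s1+180,-sg,[0,0,100])
        if p:B.append((al,sg,s1,p))
        p=pair(L+(57.5-d)*hd(s1),al,s1,sg,[0,0,100])
        if p:D.append((al,sg,s1,p))
        p=pair([*PEG,50+115-d],90-al,s1+180,-sg,[0,0,90])
        if p:E.append((al,sg,s1,p))
print(len(A),len(B),len(D),len(E))
J=lambda p,q:np.abs(p[0]-q[0]).max()+np.abs(p[0]-p[1]).max()*.5
res=[]
for a in A:
  for b in B:
    if a[:2]!=b[:2]:continue
    for c in D:
      if c[2]!=b[2]:continue
      for e in E:
        if e[:2]!=c[:2]:continue
        res.append((J(a[3],b[3])+J(b[3],c[3])+J(c[3],e[3])+J(e[3],e[3]),a,b,c,e))
res.sort(key=lambda r:r[0]);print(len(res))
for r in res[:4]:
    print(r[0])
    for n,x in zip("ABDE",r[1:]):print(n,x[:3],x[3][0],x[3][1])
E
python3 srch.py
```

```text
12 49 49 35
2224
279.5324106414261
A (50, 1, -28.4) [ 16.  69. -66.  84.  14.  78.  17.] [ 16.  59. -67.  83.   6.  85.  16.]
B (50, 1, -30) [-15.  41. -49. 133.  86.  69. -69.] [ -4.  28. -61. 131.  73.  70. -54.]
D (50, 1, -30) [ 29.  66. -56.  92.  13.  78.  32.] [ 29.  57. -58.  92.   5.  84.  32.]
E (50, 1, -60) [ 20.  35. -47. 112.  77.  67. -40.] [ 25.  28. -52. 109.  69.  70. -29.]
280.2558980456891
A (50, 1, -28.4) [ 16.  69. -66.  84.  14.  78.  17.] [ 16.  59. -67.  83.   6.  85.  16.]
B (50, 1, -30) [-15.  41. -49. 133.  86.  69. -69.] [ -4.  28. -61. 131.  73.  70. -54.]
D (40, 1, -30) [ 29.  61. -58.  97.  19.  71.  27.] [ 30.  52. -60.  96.  11.  78.  28.]
E (40, 1, -60) [ 14.  38. -45. 114.  85.  75. -49.] [ 20.  30. -51. 112.  79.  77. -39.]
280.338497738851
A (50, 1, -28.4) [ 16.  69. -66.  84.  14.  78.  17.] [ 16.  59. -67.  83.   6.  85.  16.]
B (50, 1, -30) [-15.  41. -49. 133.  86.  69. -69.] [ -4.  28. -61. 131.  73.  70. -54.]
D (45, 1, -30) [ 29.  64. -57.  95.  16.  75.  30.] [ 30.  54. -59.  94.   8.  81.  30.]
E (45, 1, -60) [ 17.  36. -46. 113.  81.  71. -45.] [ 22.  29. -52. 110.  74.  73. -34.]
286.35358331771005
A (45, 1, -28.4) [ 16.  67. -66.  87.  17.  76.  15.] [ 16.  57. -68.  84.   9.  83.  14.]
B (45, 1, -30) [-19.  44. -48. 133.  88.  76. -73.] [ -9.  31. -60. 132.  77.  76. -60.]
D (50, 1, -30) [ 29.  66. -56.  92.  13.  78.  32.] [ 29.  57. -58.  92.   5.  84.  32.]
E (50, 1, -60) [ 20.  35. -47. 112.  77.  67. -40.] [ 25.  28. -52. 109.  69.  70. -29.]
```

```bash
cat > a.py <<'E'
from h import *
np.set_printoptions(precision=1,suppress=True)
C=np.array([459.5,345.,0]);L=np.array([430,190.,29]);d=32
def go(G,t,az,sg,up=0): p,R=pose(np.array(G)+[0,0,up],t,az,sg);arm.movep(p,R)
def line(G,t,az,sg,up=0,**k): p,R=pose(np.array(G)+[0,0,up],t,az,sg);return arm.servo_line(p,**k)
A=(C+[0,0,115-d],50,-28.4,1)
go(*A,120);print(sensors.get_state()["qpos"])
line(*A,0,v=120)
jaws.close(f_grip=45);s=sensors.get_state();print(s["grip_width"],s["grasp_force"],s["clock"])
f=np.array(s["ft_force"])
line(*A,120,v=150);arm.wait(.2)
s=sensors.get_state();print(s["grip_width"],s["ft_force"],s["qpos"],s["clock"])
B=(L-(57.5-d)*hd(-28.4),40,-28.4+180,-1)
go(*B,120);s=sensors.get_state();print(s["grip_width"],s["qpos"],s["clock"])
line(*B,15,v=120)
cv2.imwrite("pics/s6.png",eyes.grab_frame("side"));cv2.imwrite("pics/t6.png",eyes.grab_frame("top"))
E
python3 a.py
```

```text
[ 16.3  59.3 -67.3  82.7   5.6  84.9  15.7]
57.29584062448198 48.830683529376984 22.525
56.9303107427796 [-0.2 -0.  -0.4] [ 16.2  59.2 -67.   82.7   5.3  84.9  16. ] 23.675
57.16100736348263 [ -7.2  20.8 -56.1 131.4  68.9  64.1 -48.5] 24.7583
```

View pics/s6.png

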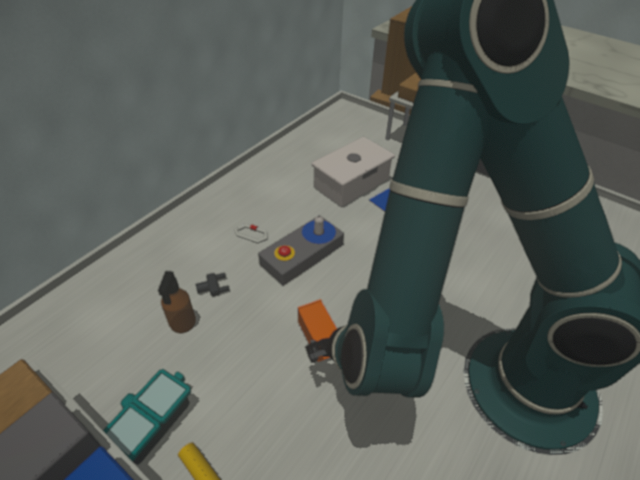

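The side view shows the cup held on its side just above the cart at (318,325). I lay it down and view it for the regrasp.

```bash
sed '/^A=/,$d' a.py > g.py
cat > b.py <<'E'
from g import *
B=(L-(57.5-d)*hd(-28.4),40,-28.4+180,-1)
r=line(*B,-4,v=25,f_stop=2.5);s=sensors.get_state();print(r,s["ee_pos"],pose(*B)[0],s["ft_force"])
jaws.release();arm.wait(.2)
line(*B,150,v=150)
D=(L+(57.5-d)*hd(-28.4),45,-28.4,1)
go(*D,130);s=sensors.get_state();print(s["qpos"],s["clock"])
for n in("wrist","top"):
    cm=eyes.camera_model(n);im=eyes.grab_frame(n);cv2.imwrite(f"pics/{n}7.png",im)
    for c in blobs(im,(0,110,40),(20,255,255),None,150)[:2]:print(n,cen(c),rectW(cm,c,58),rectW(cm,c,29))
print(L)
E
python3 b.py
```

```text
True [418.4 196.4  15.1] [418.3 196.3  14.4] [0.8 0.7 2.3]
[ 23.7  46.4 -48.8  93.3  -1.   83.4  38.1] 29.525
wrist [321.1 334.8] ((431.8199768066406, 189.50839233398438), (57.62240219116211, 118.30198669433594), 61.27692794799805) ((424.23907470703125, 193.48861694335938), (63.97882080078125, 131.3520965576172), 61.27692794799805)
top [599.3 185.1] ((809.0614013671875, -889.551025390625), (356.7926330566406, 452.7109069824219), 85.45207977294922) ((815.5692138671875, -907.5416259765625), (364.1238708496094, 462.0130615234375), 85.45207214355469)
top [ 59.3 462.1] ((-152.89849853515625, 944.1060791015625), (145.65859985351562, 334.9682922363281), 6.282738208770752) ((-166.15719604492188, 963.7933349609375), (148.65158081054688, 341.85107421875), 6.282737731933594)
[430. 190.  29.]
```

View pics/wrist7.png

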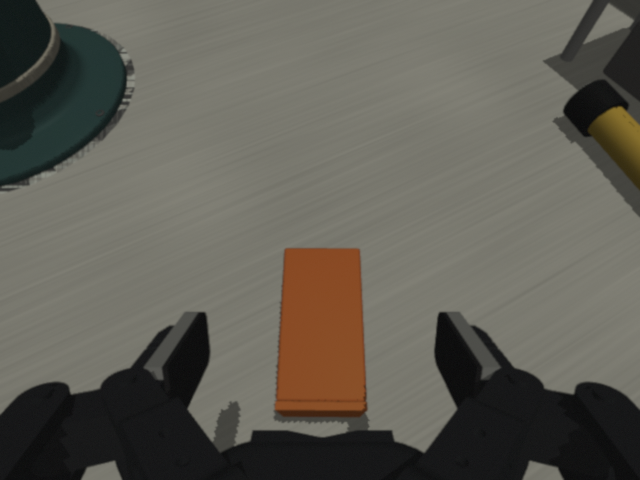

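The wrist view shows the cup lying with its closed end nearest, at (320,405), centred within 2 mm of plan. I regrasp it and carry it inverted above the peg.

```bash
cat > c.py <<'E'
from g import *
D=(L+(57.5-d)*hd(-28.4)+[.5,0,0],45,-28.4,1)
line(*D,0,v=120)
jaws.close(f_grip=45);s=sensors.get_state();print(s["grip_width"],s["grasp_force"],s["ft_force"],s["clock"])
line(*D,180,v=180);s=sensors.get_state();print(s["grip_width"])
E=([*PEG,50+115-d],45,120,-1)
go(*E,110);s=sensors.get_state();print(s["grip_width"],s["qpos"],s["clock"])
line(*E,62,v=100)
for n in("side","top"):
    cm=eyes.camera_model(n);im=eyes.grab_frame(n);cv2.imwrite(f"pics/{n}8.png",im)
    p=proj(cm,[616.4,-53.8,140])[0];print(n,p)
    x,y=p.astype(int);roi=(x-60,y-50,x+60,y+60)
    for c in blobs(im,(0,110,40),(20,255,255),roi,80)[:2]:print(cen(c),rectW(cm,c,227))
    if n=="side": cv2.imwrite("pics/s8c.png",cv2.resize(im[y-80:y+80,x-100:x+100],None,fx=3.5,fy=3.5))
E
python3 c.py
```

```text
57.255778066862064 48.57723981142044 [ 1.1 -1.9  6.8] 31.2333
57.27533861528168
56.86450376184573 [ 17.8  24.6 -45.3 109.7  69.3  70.4 -31. ] 33.5833
side [318.9 205.8]
[319.6 212. ] ((550.9632568359375, 37.51109313964844), (47.83293151855469, 76.94277954101562), 32.540306091308594)
[284.1 250.6] ((530.4237060546875, 181.97445678710938), (24.6167049407959, 30.878623962402344), 39.560699462890625)
top [347.4 232. ]
[348.6 229.7] ((614.968994140625, -54.76002502441406), (62.61655807495117, 63.350399017333984), 29.939550399780273)
```

View pics/s8c.png

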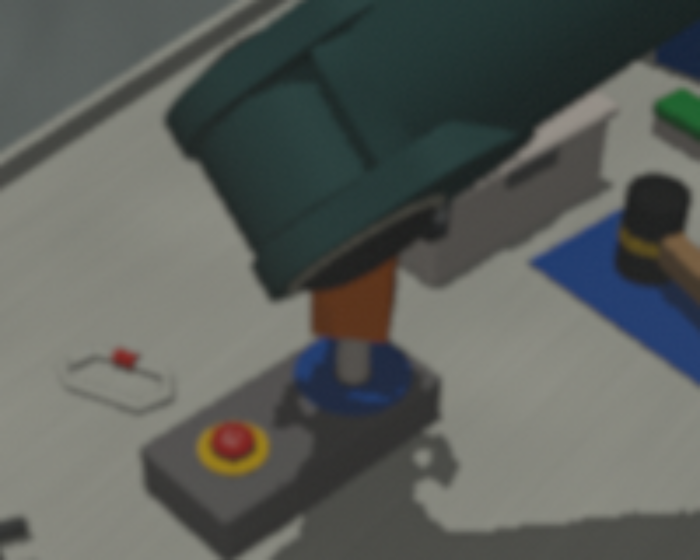

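The crop shows the upright inverted cup centred over the peg at (352,350), and the top view agrees within 2 mm. I lower it under force watch, release and retreat.

```bash
cat > d.py <<'E'
from g import *
E=([*PEG,50+115-d],45,120,-1)
r=line(*E,8,v=50,f_stop=4);s=sensors.get_state();print(r,s["ee_pos"],pose(*E)[0],s["ft_force"])
if not r:
    r=line(*E,-4,v=20,f_stop=2.5);s=sensors.get_state();print(r,s["ee_pos"],s["ft_force"],s["grip_width"],s["clock"])
    if r and abs(s["ee_pos"][2]-pose(*E)[0][2])<4:
        jaws.release();arm.wait(.3)
        line(*E,180,v=150)
        arm.move_joints([72.9,10,-.6,92,.3,63.6,-3])
        arm.wait(.3)
        im=eyes.grab_frame("side");cv2.imwrite("pics/s9.png",cv2.resize(im[130:310,220:480],None,fx=3,fy=3))
        cm=eyes.camera_model("top");im=eyes.grab_frame("top")
        for c in blobs(im,(0,110,40),(20,255,255),(320,205,375,260),80)[:1]:print(rectW(cm,c,165))
        s=sensors.get_state();print(s["ft_force"],s["clock"])
E
python3 d.py
```

```text
False [623.3 -65.4 127.9] [623.1 -65.4 119.6] [ 0.3  0.5 -1.4]
True [623.2 -65.5 120.8] [-0.4 -0.1  6.9] 57.21654547322697 35.975
((614.0339965820312, -55.32672882080078), (61.00765609741211, 60.63752746582031), 29.946992874145508)
[-0.4  0.4  0.3] 40.975
```

View pics/s9.png

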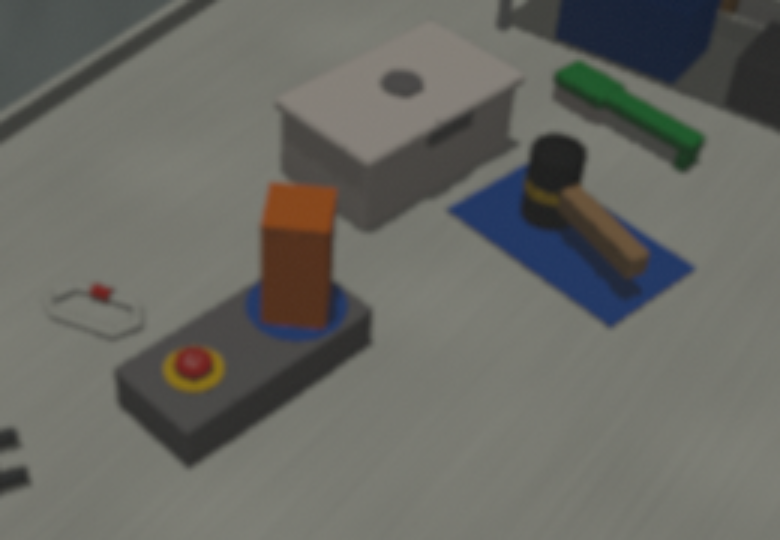

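The final view shows the cup upside down and flat on the stand at (298,260), the pin down at (193,363), and the mallet upright on the mat at (555,180). I hand the job in.

```bash
python3 -c "
from h import *
print(job_done())"
```

```text
the job is handed in; nothing more can be done
None
```

I handed the job in at about 41 s, with no verdict returned: in the last picture the pin is down, the cup sits upside down and flat over the peg (hidden under it, last seen up just before), the mallet stands on the blue mat, and the bystanders in view look undisturbed.

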